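Flip the stop down, tip the carving blank over and push it home

TASK

Set the carving blank up in the jig by pushing only, without picking it up. First flip the red stop arm over from its parked place behind the fence, fully down across the board; then push the upright blank over so that it lies on the board with its dark carved face up and its top end towards the stop; then push it home, with its long side against the fence and its end against the stop. Leave the tools and other things on the bench where they are.

Things in the scene. Friction and masses are not known exactly. Their poses are not given: they have to be found in the camera images.
- jig: carving jig, fixed to the bench at a different place and yaw each time. Green base board 12 mm thick, x = -125 to +105 mm, y = -230 to +230 mm in its frame; origin on the bench surface under it. An aluminium fence runs along y at its far edge: front face (to the robot) at x = +70 mm, 22 mm thick, top 47 mm above the bench.
- stop_seat (a point): point fixed on the jig at (70, 143, 12) mm in its frame, on the board: the corner where the fence's front face (plane x = 70 mm) meets the face of the lowered stop that takes the blank (plane y = 143 mm, reaching from x = -25 to +63 mm)
- stop (a joint): angle of the red stop arm, rad: 0 = fully down, level across the board, pointing to the jig's -x, at its limit; 1.57 = straight up; more = leaning back to +x (limit 2.4). Starts at 1.85 to 2.25. The hinge is stiff (0.10 N m of friction, more than the arm's weight): the arm stays where it is left and must be pushed all the way down, with 1 to 2 N near its end.
- stop_hinge (a point): point on the hinge axis, which runs along the jig's y, at mid thickness of the arm: (85, 150, 58) mm in the jig's frame. The arm is a flat red plate 14 mm thick along that axis. When down it reaches 110 mm from the axis towards the robot; its top edge is 8 mm above the axis, its bottom edge 40 mm below it. Cheeks 10 mm thick on both sides of the hinge rise to 71 mm.
- stop_end (a point): point at the free end of the red arm, 110 mm from the hinge axis (level with the axis when the arm is down); moves with the arm
- blank: pale wooden block 50 x 50 x 150 mm, about 0.2 kg, upright on the board near the jig's -y end, turned up to 0.25 rad. Origin: middle of the foot end; z to the top end. Its -y face (away from the stop, to the robot's right) is the carved one: dark, with a pale rosette. Pushed there about 115 mm up, it tips towards the stop and lies carved face up (its own y down, z along the board).
- blank_head (a point): middle of the blank's top end (the end that goes against the stop), 150 mm from the origin
- blank_middle (a point): centre of the blank, 75 mm from the origin
- mallet: bystander, carver's mallet lying on its side: pale wooden head 75 x 130 x 60 mm with a 160 mm round handle; origin under the head
- gouge_a: bystander, gouge lying flat: pale wooden handle 120 x 26 x 26 mm, steel blade 100 mm along its +x; origin under the handle's middle
- gouge_b: bystander, gouge like gouge_a, with a dark handle
- plane: bystander, small dark steel hand plane, 160 x 45 x 60 mm; origin under its middle
- glue: bystander, white bottle with an orange cap, 56 mm across, 140 mm high; origin under its middle
- cup: bystander, blue ceramic cup, 72 mm across, 85 mm high; origin under its middle
Not all that is in view belongs to the job. What is shaped like the blank but pink is not meant.

How it is judged:
On the way, in this order (a step that is already met when the one before it is completed fails the run):
1. the red stop is flipped fully down (within 0.06 rad), the blank still upright (value of joint stop below 0.06 rad and angle between blank's own z axis and vertical below 0.1 rad), for 0.2 s.
2. the blank is tipped over and lies on the board, carved face up (angle between blank's own y axis and vertical above 3 rad and z of blank_middle in the frame of jig below 0.045 m), for 0.2 s.
At the end, for the whole second after the job is handed in: The stop is down (within 0.06 rad); the blank lies flat on the board, carved face up, its top end against the stop (gap under 4 mm), its long side against the fence at both ends (gap under 4 mm), and at rest (value of joint stop below 0.06 rad and angle between blank's own y axis and vertical above 3 rad and z of blank_middle in the frame of jig between 0.033 and 0.041 m and y of blank_head in the frame of jig between 0.139 and 0.147 m and x of blank_head in the frame of jig between 0.041 and 0.048 m and x of blank in the frame of jig between 0.041 and 0.048 m and linear speed of blank below 0.01 m/s); the robot touches nothing.
It fails at once if the blank is lifted or carried (z of blank_middle in the frame of jig above 0.105 m or (angle between blank's own z axis and vertical above 1.4 rad and z of blank_middle in the frame of jig above 0.06 m)).
It fails at once if a bystander is moved by more than 20 mm (distance of any of mallet, gouge_a, gouge_b, plane, glue, cup from where it was at the start of the episode above 0.02 m).
It also fails if it takes over 72 s, if anything falls off the work surface, if the arm or the gripper's body presses on something with over 40 N, if the wrist force passes 120 N, or if a joint passes its speed limit or range.

ROBOT

A 7-joint arm with a two-finger parallel gripper is mounted at the origin on the work surface. World frame = base frame: x ahead of the robot, y to its left, z up, the work surface at z = 0. Lengths are in m, angles in rad, forces in N, time in s.
With the tool pointing down it reaches from about 0.4 to 0.925 m from the base axis. Payload 4.1 kg.
Tool frame: the origin (TCP) lies at the very end of the fingers, on their centre line; the grasp point (between the pads) lies 19 mm behind it; z points along the fingers, y is the line along which they close (so a half turn about z gives the same grasp; the last joint's range is limited). The gripper opens to 85 mm and grips with 20 to 120 N. Pads are 22 mm wide; open, the fingers measure 114 mm over their backs; the gripper's body (76 mm by 85 mm) begins 54 mm behind the grasp point. The pads swing forward as they close: fully open they stand 13 mm farther back than shut.
Start: joints at [1.204, 0.398, 0.045, 1.537, -0.019, 1.207, -0.051], TCP at [0.172, -0.627, 0.192] pointing down, gripper open.
Joint ranges: [-2.82, 2.82], [-0.49, 2.23], [-1.37, 1.46], [0, 2.46], [-1.36, 4.5], [0.23, 2], [-2.94, 2.94]. Speed limits (rad/s): [2.57, 2.57, 3.14, 3.14, 3.14, 3.14, 3.14].

INTERFACE

Orientations are given as a unit quaternion [w, x, y, z].
In Python, from plant import r, solver, telemetry, imaging, ticket gives the robot as it stands. Calls block until the motion is done:
- r.move_pose(position, orientation): joint-space move of the TCP to a pose.
- r.line_to(position, ori=None, speed=0.15, max_force=None): straight line of the TCP; ori=None keeps the orientation; speed is the mean speed in m/s. With max_force (N) it stops when the force on the tool has changed by that much, and returns True; else False.
- r.move_j(angles): joint-space move.
- r.gripper_to(opening, newtons=None): finger opening in m; newtons is the grip in N (None keeps the last); returns when the fingers have stopped.
- r.dwell(seconds).
- solver.solve_ik(position, orientation): joint angles nearest the present ones, or None.
- telemetry.observe(): the state.
- imaging.read_camera(name): name is "scene" or "top"; returns a dict with "image" (384x512x3 uint8, red, green, blue), "K" (3x3 intrinsics, pixels), "k1" (the pictures are not rectified: a ray, as slopes to the right and down, at radius r is drawn at 1 + k1 r^2 times it, then the intrinsics apply), "position" and "attitude" of the camera in the world. Camera axes: x right, y up, looking along -z (the intrinsics and any distortion apply to the point x, -y, -z); pixel columns grow to the right and rows downward; lengths in m; the calibration is good to about 2 mm. A picture is of the moment at which its call begins. There is no depth.
A pose or a line that the arm cannot do raises r.MotionError and nothing moves.
- ticket.close_job(): hands the job in; it is judged then, once.
The state is a dict: "t": time; "qpos": joint angles; "qd": joint speeds; "joint_efforts": joint torques, N m; "ee_pos": TCP position; "eef_rot": TCP orientation; "ft_force": force on the tool from outside, world axes, zero at the start; "wrist_torque": the same for the moment, N m; "finger_gap": finger opening in m; "gripper_force": force on a finger pad.
Only numpy, scipy, OpenCV 4.12 (cv2) and the standard library are available. Lean on these libraries where they do the work, as an engineer would, in place of code of your own. Each camera call takes 0.05 s, during which the arm holds its last target. There are 200 camera calls.

## Working session

There is one attempt and no reset: what is moved stays moved. The work goes in short steps, each a Python script; the robot and the scene stay as the last script left them, time stands still between calls to the robot, and variables do not carry over. Pictures are saved under pics/ and viewed, at most 10 in all, crops included, and the job is handed in when it is done.

```bash
mkdir -p pics; ls; python3 - <<'E'
from plant import imaging,telemetry
import cv2,numpy as np
for n in("scene","top"):
    d=imaging.read_camera(n);cv2.imwrite(f"pics/{n}0.png",d["image"][...,::-1])
    print(n,d["K"],d["k1"],d["position"],d["attitude"])
s=telemetry.observe();print(s)
E
```

```text
pics
scene [[456.2903245    0.         259.97251564]
 [  0.         456.2903245  197.11388779]
 [  0.           0.           1.        ]] -0.02653809721448612 [ 1.44345636 -0.58784603  0.95338129] [0.78027928 0.39429017 0.2097174  0.43785628]
top [[410.90446917   0.         246.92017253]
 [  0.         410.90446917 188.11111897]
 [  0.           0.           1.        ]] -0.039317955616172066 [0.34563383 0.01633061 1.25398339] [-0.70235517 -0.04615122  0.06298086  0.7075314 ]
{'t': 0.1, 'qpos': array([ 1.204023  ,  0.39911343,  0.04504515,  1.53777626, -0.01871275,
        1.20689398, -0.0506887 ]), 'qd': array([-0.0002894 , -0.00020667,  0.00045357, -0.00375909, -0.00106257,
       -0.00030522,  0.00036797]), 'joint_efforts': array([ 3.77358912e-03, -4.76261115e+01,  1.37023173e+00, -2.54950261e+01,
        1.20317802e-02,  5.06563811e-03,  1.08035671e-06]), 'ee_pos': array([ 0.17182635, -0.626206  ,  0.19116066]), 'eef_rot': array([-8.67305789e-04,  9.91042814e-01,  1.33541599e-01, -1.74280761e-04]), 'ft_force': array([-0.10707111, -0.84516988,  0.23066892]), 'wrist_torque': array([-0.03613799,  0.01988359,  0.02790494]), 'gripper_force': 0.0, 'finger_gap': 0.08550301841365801}
```

View pics/scene0.png

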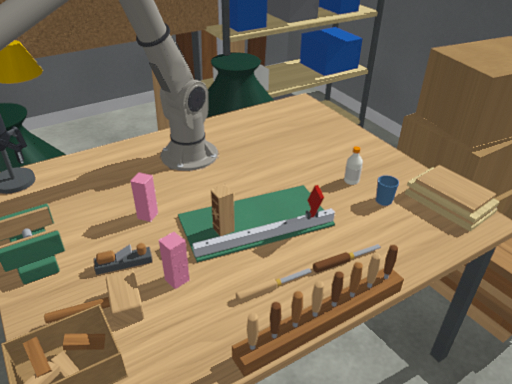

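View pics/top0.png

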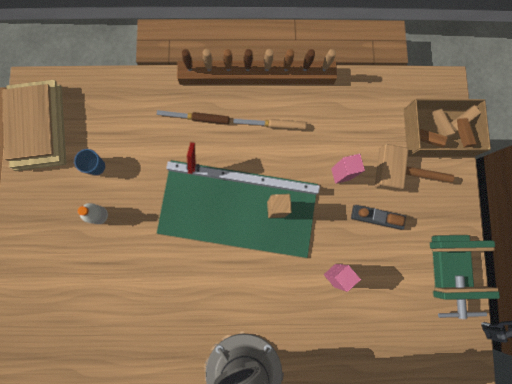

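The scene view shows the jig (centre ~(255,222)), upright blank (~(222,212)), red stop leaning back (~(316,202)), with pink decoys at (145,197) and (174,260). The top view shows the board spanning (160..318, 165..255), blank top at (280,206), stop at (191,158), glue (90,213), cup (90,161) and gouges at y≈120.

```bash
cat > h.py <<'E'
from plant import r,solver,telemetry,imaging,ticket
import cv2,numpy as np
from scipy.spatial.transform import Rotation as R
def cam(n):
    d=imaging.read_camera(n);d["R"]=R.from_quat(d["attitude"],scalar_first=True).as_matrix();return d
def ray(d,px):
    u=cv2.undistortPoints(np.float64(px).reshape(-1,1,2),d["K"],np.array([d["k1"],0,0,0,0.]))[:,0]
    return np.c_[u[:,0],-u[:,1],-np.ones(len(u))]@d["R"].T
def plane(d,px,z):
    v=ray(d,px);return d["position"]+v*((z-d["position"][2])/v[:,2])[:,None]
def proj(d,P):
    c=(np.atleast_2d(P)-d["position"])@d["R"]
    return cv2.projectPoints(np.c_[c[:,0],-c[:,1],-c[:,2]],np.zeros(3),np.zeros(3),d["K"],np.array([d["k1"],0,0,0,0.]))[0][:,0]
def hsv(d): return cv2.cvtColor(d["image"],cv2.COLOR_RGB2HSV)
def jig2w(J,P): # J=(x,y,yaw)
    P=np.atleast_2d(P).astype(float);c,s=np.cos(J[2]),np.sin(J[2])
    return np.c_[J[0]+c*P[:,0]-s*P[:,1],J[1]+s*P[:,0]+c*P[:,1],P[:,2]]
def big(m):
    n,l,st,_=cv2.connectedComponentsWithStats(m.astype(np.uint8));return l==1+np.argmax(st[1:,4])
E
python3 - <<'E'
from h import *
from scipy.optimize import least_squares
d=cam("top");H=hsv(d)
g=big((H[...,0]>60)&(H[...,0]<95)&(H[...,1]>90)&(np.arange(512)[None]<340))
c=max(cv2.findContours(g.astype(np.uint8),0,1)[0],key=cv2.contourArea)
hull=cv2.convexHull(c);q=cv2.approxPolyDP(hull,6,True)[:,0];print("green",q)
# board edges: subpixel by contour points on 3 sides near -x,+y,-y
P=plane(d,c[:,0],.012)[:,:2]
def res(J):
    cs,s=np.cos(J[2]),np.sin(J[2]);D=P-J[:2];x=D[:,0]*cs+D[:,1]*s;y=-D[:,0]*s+D[:,1]*cs
    return x,y
def sel(J):
    x,y=res(J);a=x+.125;b=y+.23;e=.23-y
    return np.clip(np.r_[a[(abs(a)<1)],b,e],-9,9)
J=None
Q=plane(d,q,.012)[:,:2];print(Q)
i=np.argsort(Q[:,0])[:2];f=Q[i];f=f[np.argsort(f[:,1])]
yaw=np.arctan2(*(f[1]-f[0])[::-1])-np.pi/2;m=f.mean(0)
J0=np.r_[m+.125*np.array([np.cos(yaw),np.sin(yaw)]),yaw];print("J0",J0,"len",np.linalg.norm(f[1]-f[0]))
x,y=res(J0);A=abs(x+.125)<.012;A&=abs(y)<.21;B=(abs(y+.23)<.012)&(abs(x+.03)<.08);C=(abs(y-.23)<.012)&(abs(x+.03)<.08)
def fn(J):
    x,y=res(J);return np.r_[x[A]+.125-.0012,y[B]+.23-.0012,.23-.0012-y[C]]
J=least_squares(fn,J0,loss="soft_l1",f_scale=.002).x;print("J",J,A.sum(),B.sum(),C.sum());np.save("J.npy",J)
red=big((H[...,0]<8)&(H[...,1]>180)&(np.arange(384)[:,None]<200));ys,xs=np.nonzero(red);print("red",xs.min(),xs.max(),ys.min(),ys.max())
s=cam("scene")
for dd,n in((d,"t"),(s,"s")):
    im=dd["image"].copy()
    pts=[(-125,-230,12),(-125,230,12),(70,-230,47),(70,230,47),(92,230,47),(92,-230,47),(85,150,58)]
    p=proj(dd,jig2w(J,np.array(pts)/1e3));
    x0,y0=(150,130) if n=="t" else (170,160)
    cr=cv2.resize(im[y0:y0+135,x0:x0+180],None,fx=4.4,fy=4.4,interpolation=cv2.INTER_CUBIC)
    for a in p: cv2.circle(cr,tuple(int(v) for v in (a-[x0,y0]+.5)*4.4),3,(255,0,255),1)
    cv2.imwrite(f"pics/c_{n}.png",cr[...,::-1])
E
```

```text
green [[169 173]
 [314 195]
 [306 256]
 [158 232]]
[[ 0.58722487  0.22450477]
 [ 0.51646075 -0.21979485]
 [ 0.33199009 -0.18952434]
 [ 0.40713446  0.25397519]]
J0 [ 0.49280574  0.01134366 -0.16784103] len 0.4498205288319732
J [ 0.49161689  0.01232798 -0.16702261] 139 55 52
red 188 193 143 172
```

View pics/c_t.png

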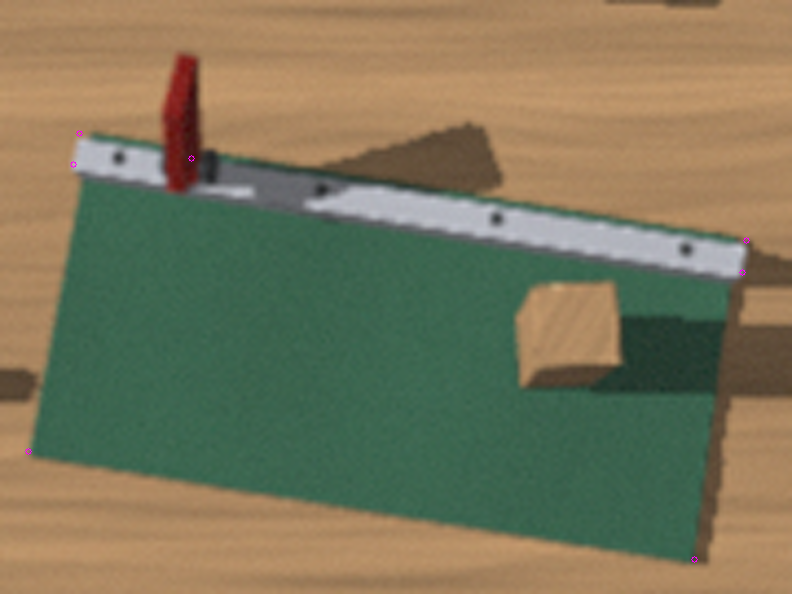

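View pics/c_s.png

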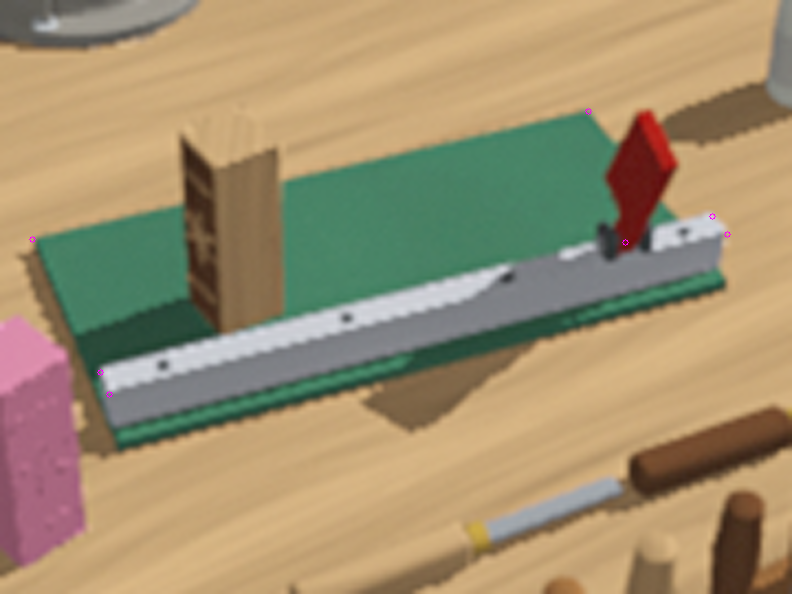

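The jig fit lines up with the board and fence in both views. In the crops, the blank's top face has corners near (530,286),(612,283),(621,362),(530,368) in the top view and (181,135),(217,165),(279,148) in the scene view. The red arm leans back, with its tip at about (187,57) in the top view and (645,112) in the scene view.

```bash
python3 - <<'E'
from h import *
J=np.load("J.npy");t=cam("top");s=cam("scene")
def inj(P):
    D=P[:,:2]-J[:2];c,sn=np.cos(J[2]),np.sin(J[2]);return np.c_[D[:,0]*c+D[:,1]*sn,-D[:,0]*sn+D[:,1]*c]
f=lambda p,o:(np.array(p)+.5)/4.4-.5+o
T=f([(530,286),(612,283),(621,362),(530,368)],(150,130));print("top head\n",inj(plane(t,T,.162)).round(4))
S=f([(181,135),(217,165),(279,148)],(170,160));print("scene head\n",inj(plane(s,S,.162)).round(4))
S=f([(192,292),(218,330),(283,318)],(170,160));print("scene foot\n",inj(plane(s,S,.012)).round(4))
# predicted arm ends for angle
for th in(1.85,2.05,2.25):
    e=jig2w(J,[.085-.11*np.cos(th),.15,.058+.11*np.sin(th)])
    print(th,((proj(t,e)+.5-[150,130])*4.4).round(),((proj(s,e)+.5-[170,160])*4.4).round())
# reach checks
Rq=lambda yaw:(R.from_euler("z",yaw)*R.from_euler("x",np.pi)).as_quat(scalar_first=True)
for p in([.2,.15,.14],[.0,.15,.06],[.02,-.2,.12],[-.09,0,.025],[.045,-.2,.025]):
    for k in(0,np.pi/2,-np.pi/2):
        q=solver.solve_ik(jig2w(J,p)[0],Rq(J[2]+k));print(p,round(k,1),None if q is None else np.round(q,2))
E
```

```text
top head
 [[ 0.02   -0.0827]
 [ 0.0299 -0.1321]
 [-0.0172 -0.1444]
 [-0.0297 -0.0902]]
scene head
 [[-0.0118 -0.1427]
 [ 0.0285 -0.1307]
 [ 0.0253 -0.0866]]
scene foot
 [[-0.0253 -0.1376]
 [ 0.0204 -0.133 ]
 [ 0.0248 -0.0862]]
1.85 [[182.  76.]] [[660. 146.]]
2.05 [[189.  48.]] [[674. 173.]]
2.25 [[197.  25.]] [[685. 203.]]
[0.2, 0.15, 0.14] 0 [ 0.18  0.64 -0.66  1.37  0.4   1.26 -2.25]
[0.2, 0.15, 0.14] 1.6 [ 0.24  0.67 -0.77  1.37  0.47  1.28 -0.72]
[0.2, 0.15, 0.14] -1.6 [ 0.41  0.83 -1.16  1.37  0.75  1.42  2.25]
[0.0, 0.15, 0.06] 0 [ 0.25  0.44 -0.78  1.92  0.38  0.94 -2.46]
[0.0, 0.15, 0.06] 1.6 [ 0.43  0.54 -1.04  1.91  0.55  1.01 -1.03]
[0.0, 0.15, 0.06] -1.6 [ 0.5   0.6  -1.15  1.91  0.64  1.06  2.04]
[0.02, -0.2, 0.12] 0 [ 0.51  0.23 -0.25  1.94  0.07  0.98 -1.51]
[0.02, -0.2, 0.12] 1.6 [ 0.69  0.25 -0.46  1.93  0.13  0.99  0.  ]
[0.02, -0.2, 0.12] -1.6 [-0.66  0.54  1.27  1.96 -0.59  1.09 -2.44]
[-0.09, 0, 0.025] 0 [ 0.43  0.23 -0.66  2.25  0.22  0.72 -2.12]
[-0.09, 0, 0.025] 1.6 [ 0.6   0.27 -0.86  2.25  0.3   0.74 -0.63]
[-0.09, 0, 0.025] -1.6 [ 0.83  0.37 -1.15  2.24  0.48  0.8   2.34]
[0.045, -0.2, 0.025] 0 [ 0.46  0.4  -0.21  1.96  0.12  0.79 -1.55]
[0.045, -0.2, 0.025] 1.6 [ 0.65  0.42 -0.44  1.96  0.24  0.82 -0.1 ]
[0.045, -0.2, 0.025] -1.6 [-0.58  0.83  1.26  1.99 -0.93  1.07 -2.19]
```

```bash
cat >> h.py <<'E'
J=np.load("J.npy")
def inj(P):
    D=np.atleast_2d(P)[:,:2]-J[:2];c,sn=np.cos(J[2]),np.sin(J[2]);return np.c_[D[:,0]*c+D[:,1]*sn,-D[:,0]*sn+D[:,1]*c]
def quat(k=0):return (R.from_euler("z",J[2]+k)*R.from_euler("x",np.pi)).as_quat(scalar_first=True)
def L(x,y,z,f=None,v=.15):
    h=r.line_to(jig2w(J,[x,y,z])[0],speed=v,max_force=f);o=telemetry.observe()
    print("L",(x,y,z),h,"t",round(o["t"],1),"jig",inj(o["ee_pos"]).round(4),o["ee_pos"][2].round(4),"F",o["ft_force"].round(1));return h
def crop(n,x0,y0,name):
    d=cam(n);cv2.imwrite(f"pics/{name}.png",cv2.resize(d["image"][y0:y0+135,x0:x0+180],None,fx=4.4,fy=4.4,interpolation=cv2.INTER_CUBIC)[...,::-1]);return d
E
python3 - <<'E'
from h import *
r.gripper_to(0.0)
r.move_pose(np.array([.3,-.45,.35]),quat())
r.move_pose(jig2w(J,[.20,.15,.30])[0],quat())
L(.20,.15,.125,v=.25)
for x,z in((.104,.133),(.063,.131),(.031,.105),(.018,.080)): L(x,.15,z,f=25,v=.12)
L(.016,.15,.056,f=12,v=.04)
r.dwell(.3);L(.016,.15,.25,v=.3)
crop("scene",170,160,"s1")
E
```

```text
L (0.2, 0.15, 0.125) False t 5.5 jig [[0.2012 0.1505]] 0.1268 F [0.4 0.2 0. ]
L (0.104, 0.15, 0.133) False t 6.4 jig [[0.105  0.1498]] 0.1333 F [-0.1 -0.5  0. ]
L (0.063, 0.15, 0.131) False t 6.9 jig [[0.0634 0.1499]] 0.131 F [-1.1 -0.4  0.9]
L (0.031, 0.15, 0.105) True t 7.1 jig [[0.0589 0.1502]] 0.1295 F [-2.5 -0.5  6.3]
L (0.018, 0.15, 0.08) True t 7.4 jig [[0.0571 0.1505]] 0.129 F [-2.7  0.   7. ]
L (0.016, 0.15, 0.056) True t 7.8 jig [[0.057  0.1504]] 0.129 F [ 0.5 -0.3  4.6]
L (0.016, 0.15, 0.25) False t 8.7 jig [[0.016  0.1497]] 0.25 F [-0.5 -0.8 -0.6]
```

View pics/s1.png

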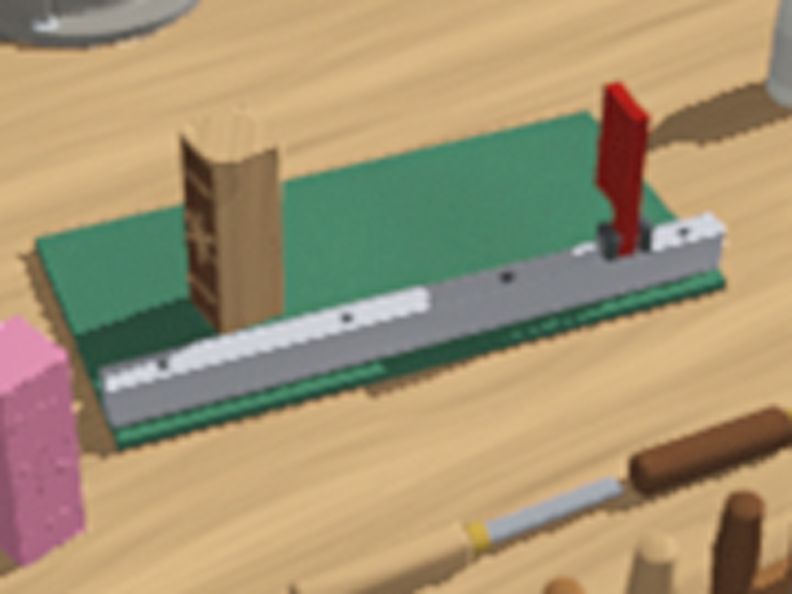

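The red arm only came up to roughly vertical (tip ~(625,95), base ~(630,245)), so the finger did not carry it down. The blank is untouched. Next I'll check the finger gap and the arm angle.

```bash
python3 - <<'E'
from h import *
o=telemetry.observe();print(o["finger_gap"],o["ee_pos"],o["ft_force"],R.from_quat(o["eef_rot"],scalar_first=True).as_matrix().round(2))
s=cam("scene")
for th in(1.2,1.35,1.5,1.65):
    u=np.array([-np.cos(th),0,np.sin(th)]);n=np.array([np.sin(th),0,np.cos(th)]);h=np.array([.085,.15,.058])
    P=[h+.11*u+.008*n+[0,.007,0],h+.11*u-.04*n-[0,.007,0]]
    print(th,((proj(s,jig2w(J,P))+.5-[170,160])*4.4).round().tolist())
d=cam("scene");cv2.imwrite("pics/s2.png",d["image"][60:260,130:400][...,::-1].repeat(2,0).repeat(2,1))
E
```

```text
5.1127684831196756e-05 [0.53186805 0.15683626 0.24886842] [ 0.06610588 -0.87801784 -0.07007047] [[ 0.99 -0.17  0.  ]
 [-0.17 -0.99 -0.  ]
 [ 0.    0.   -1.  ]]
1.2 [[626.0, 94.0], [577.0, 84.0]]
1.35 [[637.0, 102.0], [587.0, 82.0]]
1.5 [[649.0, 114.0], [598.0, 84.0]]
1.65 [[660.0, 128.0], [609.0, 90.0]]
```

View pics/s2.png

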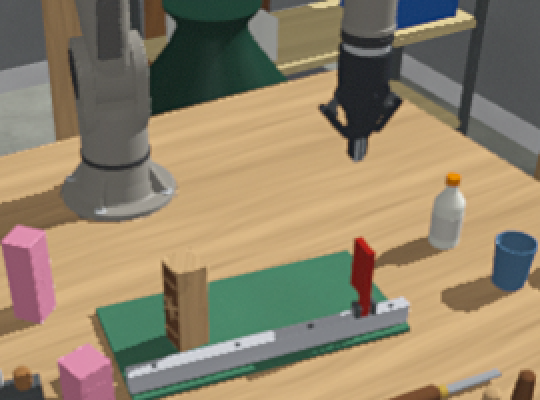

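The arm is at θ≈1.5. It probably wedged into the seam between the two closed pads and was dragged back up on the retreat. I'll turn the gripper 90° so a single finger back does the pushing, and repeat.

```bash
python3 - <<'E'
from h import *
g=lambda:print("gap",round(telemetry.observe()["finger_gap"],4))
r.move_pose(jig2w(J,[.15,.15,.28])[0],quat(np.pi/2))
L(.15,.15,.133,v=.25)
for x,z in((.108,.133),(.067,.131),(.035,.105),(.022,.080)):
    h=L(x,.15,z,f=20,v=.1);g()
    if h: break
else: L(.018,.15,.056,f=12,v=.04)
d=cam("scene");cv2.imwrite("pics/s3.png",d["image"][60:260,130:400][...,::-1].repeat(2,0).repeat(2,1))
E
```

```text
L (0.15, 0.15, 0.133) False t 10.9 jig [[0.1508 0.1509]] 0.1346 F [ 1.3 -0.4  0.7]
L (0.108, 0.15, 0.133) False t 11.5 jig [[0.1091 0.1501]] 0.1341 F [ 0.7 -0.3 -0.4]
gap -0.0002
L (0.067, 0.15, 0.131) False t 12.1 jig [[0.0679 0.1498]] 0.1312 F [-0.1  0.2  0.1]
gap 0.0001
L (0.035, 0.15, 0.105) True t 12.3 jig [[0.0626 0.15  ]] 0.1283 F [-1.7 -0.9  7.1]
gap 0.0001
```

View pics/s3.png

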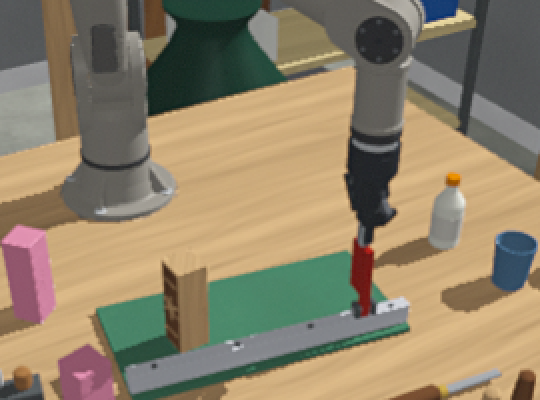

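The finger comes down at the arm's free end: arm top ~(362,243) in this crop, finger just above/behind it. I'll project the TCP to see where the tip really is.

```bash
python3 - <<'E'
from h import *
o=telemetry.observe();s=cam("scene");t=cam("top")
for n,P in(("tcp",o["ee_pos"]),("tcp+40",o["ee_pos"]+[0,0,.04]),("hinge",jig2w(J,[.085,.15,.058])[0]),("end90",jig2w(J,[.085,.15,.168])[0])):
    print(n,np.round(P,3),((proj(s,P)+.5-[270,140])*9).round(),((proj(t,P)+.5-[160,110])*9).round())
a=cv2.resize(s["image"][140:230,270:340],None,fx=9,fy=9,interpolation=cv2.INTER_CUBIC)[:, :400] if 0 else cv2.resize(s["image"][140:206,270:314],None,fx=9,fy=9,interpolation=cv2.INTER_CUBIC)
a=cv2.resize(s["image"][140:206,270:340],(390,594*390//630),interpolation=cv2.INTER_CUBIC)
S=6
a=cv2.resize(s["image"][140:220,275:340],None,fx=S,fy=S,interpolation=cv2.INTER_CUBIC)
b=cv2.resize(t["image"][120:200,160:225],None,fx=S,fy=S,interpolation=cv2.INTER_CUBIC)
for im,d,o0 in((a,s,(275,140)),(b,t,(160,120))):
    for k in(0,.02,.04,.06):
        p=((proj(d,o["ee_pos"]+[0,0,k])[0]+.5-o0)*S).astype(int);cv2.circle(im,tuple(p.tolist()),3,(255,255,0),1)
cv2.imwrite("pics/z.png",np.hstack([a,b])[...,::-1])
E
```

```text
tcp [0.579 0.15  0.128] [[367. 477.]] [[265. 526.]]
tcp+40 [0.579 0.15  0.168] [[378. 381.]] [[249. 499.]]
hinge [0.6   0.146 0.058] [[379. 676.]] [[302. 505.]]
end90 [0.6   0.146 0.168] [[408. 417.]] [[263. 428.]]
```

View pics/z.png

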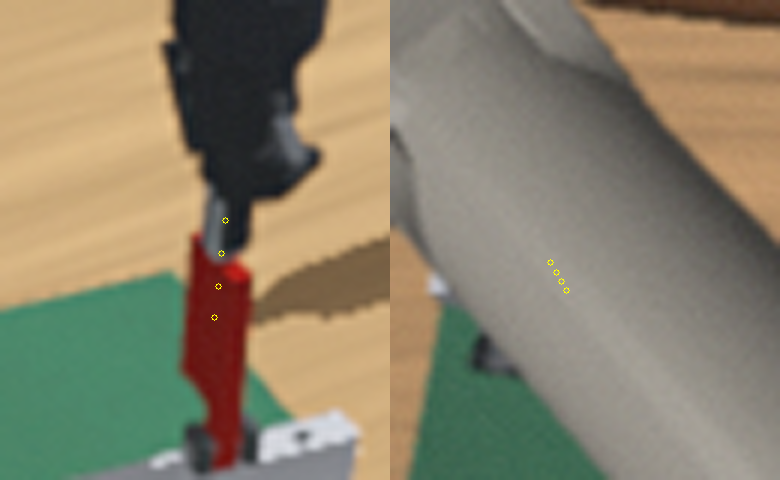

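```bash
python3 - <<'E'
from h import *
s=cam("scene")
P=np.array([.53187,.15684,.24887])
for k in(-.02,0,.02,.04): print(k,((proj(s,P+[0,0,k])-[130,60])*2).round(1))
o=telemetry.observe();print(o["ft_force"],o["wrist_torque"],o["qpos"].round(3))
E
```

```text
-0.02 [[351.2 193.8]]
0 [[352.3 182.3]]
0.02 [[353.3 170.7]]
0.04 [[354.4 158.8]]
[-2.04831996 -0.72925148  6.64342075] [-0.20963879  0.43255905 -0.03503301] [ 0.366  0.499 -0.926  1.722  0.436  1.139 -0.858]
```

The real fingertip sits about 40 mm above the reported TCP, both in the picture and by touch on the arm's end (reported z 0.128, true 0.168). I'll apply that offset in my helper and repeat the flip.

```bash
cat >> h.py <<'E'
OFF=.040
_L=L
def L(x,y,z,f=None,v=.15): return _L(x,y,z-OFF,f,v)
E
python3 - <<'E'
from h import *
L(.065,.15,.22,v=.25);L(.15,.15,.22,v=.25);L(.15,.15,.133,v=.25)
for x,z in((.108,.133),(.067,.131),(.035,.105),(.022,.080)):
    h=L(x,.15,z,f=20,v=.1)
    if h: break
else: L(.018,.15,.052,f=12,v=.04)
r.dwell(.2)
L(.018,.15,.25,v=.3)
d=cam("scene");cv2.imwrite("pics/s4.png",d["image"][60:260,130:400][...,::-1].repeat(2,0).repeat(2,1))
E
```

```text
L (0.065, 0.15, 0.18) False t 12.8 jig [[0.0661 0.1505]] 0.1812 F [-0.6 -0.5 -0.6]
L (0.15, 0.15, 0.18) False t 13.3 jig [[0.1495 0.1495]] 0.1778 F [-0.3  0.5 -0. ]
L (0.15, 0.15, 0.093) False t 13.8 jig [[0.1494 0.1505]] 0.0935 F [-0.1 -0.1  0.8]
L (0.108, 0.15, 0.093) False t 14.4 jig [[0.1092 0.1502]] 0.0943 F [ 0.1  0.  -0.2]
L (0.067, 0.15, 0.091) False t 15.0 jig [[0.0676 0.1499]] 0.0911 F [ 0.7 -0.3  0.7]
L (0.035, 0.15, 0.065) False t 15.5 jig [[0.0355 0.15  ]] 0.0651 F [0.8 0.4 0.8]
L (0.022, 0.15, 0.04) False t 15.9 jig [[0.022  0.1499]] 0.0398 F [ 0.9  0.6 -0.3]
L (0.018, 0.15, 0.011999999999999997) True t 16.4 jig [[0.0208 0.1504]] 0.0268 F [-2.5 -0.6 10.3]
L (0.018, 0.15, 0.21) False t 17.4 jig [[0.0171 0.1489]] 0.2082 F [-0.1 -0.4 -1.5]
```

View pics/s4.png

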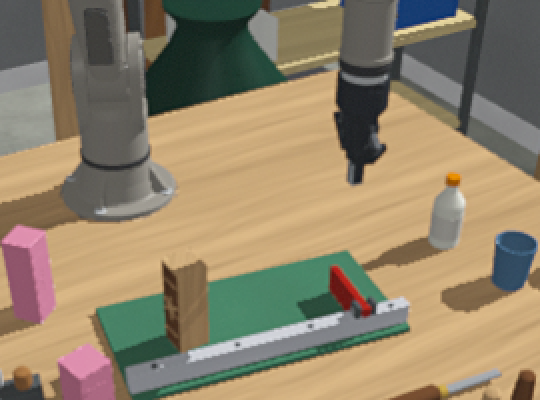

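The stop is down (arm from (330,268) to (370,315)) and the blank is still upright. Now I tip the blank.

```bash
python3 - <<'E'
from h import *
c=np.array([.001,-.112]);n=np.array([-.2,.98])
a=c-.085*n
r.move_pose(jig2w(J,[*a,.30-OFF])[0],quat(.2))
L(*a,.127,v=.25)
b=c+.022*n
L(*b,.127,f=20,v=.06)
r.dwell(.5)
L(*(c-.03*n),.127);L(*(c-.03*n),.27,v=.3)
r.move_pose(jig2w(J,[-.13,.0,.28-OFF])[0],quat(0))
crop("scene",170,150,"s5")
E
```

```text
L (np.float64(0.018000000000000002), np.float64(-0.1953), 0.087) False t 19.6 jig [[ 0.0193 -0.1946]] 0.0881 F [0.6 0.  1.2]
L (np.float64(-0.0034000000000000002), np.float64(-0.09044), 0.087) False t 21.5 jig [[-0.0033 -0.0908]] 0.087 F [-0.2  0.3  0.4]
L (np.float64(0.007), np.float64(-0.1414), 0.087) False t 22.5 jig [[ 0.0068 -0.1409]] 0.0869 F [ 0.1 -0.6  0.2]
L (np.float64(0.007), np.float64(-0.1414), 0.23) False t 23.1 jig [[ 0.0068 -0.1402]] 0.2303 F [-0.7 -0.1 -0.2]
```

View pics/s5.png

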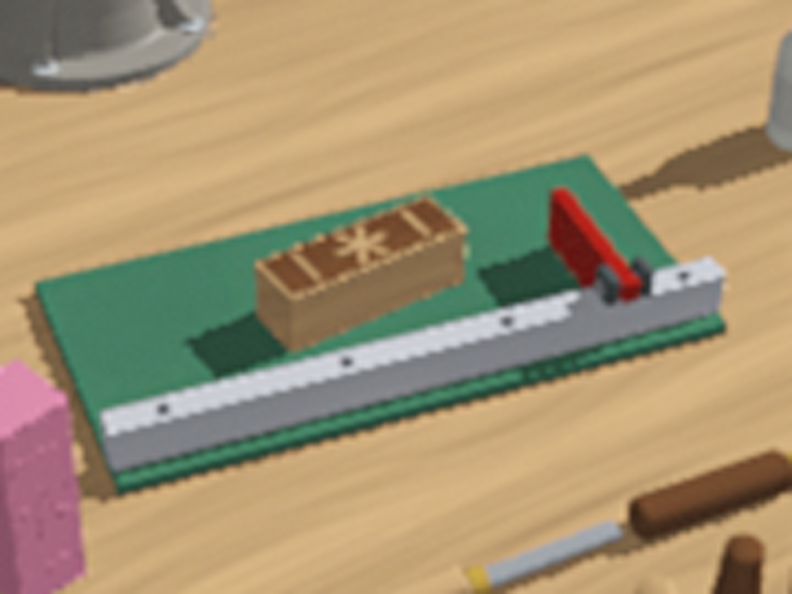

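The blank lies carved face up. Its top-face corners in the crop are foot (255,265) and (290,300), head (465,230) and (430,197). I'll locate it and push it to the fence with the open fingers.

```bash
cat >> h.py <<'E'
def corners(p,o,z=.062,d=None): return inj(plane(d or cam("scene"),(np.array(p)+.5)/4.4-.5+o,z))
E
python3 - <<'E'
from h import *
c=corners([(255,265),(290,300),(465,230),(430,197)],(170,150));print(c.round(4),c.mean(0))
m=c.mean(0)
r.gripper_to(.085)
r.move_pose(jig2w(J,[-.13,m[1],.20-OFF])[0],quat(0))
L(-.13,m[1],.015,v=.2)   # open tips ~13 mm higher: 0.028
L(-.05,m[1],.015,v=.1,f=25)
h=L(.045,m[1],.015,v=.05,f=12)
print(h);r.dwell(.2)
crop("scene",170,150,"s6")
E
```

```text
[[-0.0266 -0.088 ]
 [ 0.0191 -0.0781]
 [-0.0103  0.0681]
 [-0.0566  0.06  ]] [-0.01860811 -0.00952151]
L (-0.13, np.float64(-0.00952151313421209), -0.025) False t 26.3 jig [[-0.1284 -0.0092]] -0.024 F [0.3 0.  0.5]
L (-0.05, np.float64(-0.00952151313421209), -0.025) False t 27.3 jig [[-0.0506 -0.0097]] -0.0251 F [ 0.2 -0.6  0.2]
L (0.045, np.float64(-0.00952151313421209), -0.025) True t 28.4 jig [[ 0.006  -0.0096]] -0.0257 F [ 1.3 -0.5  0.7]
True
```

View pics/s6.png

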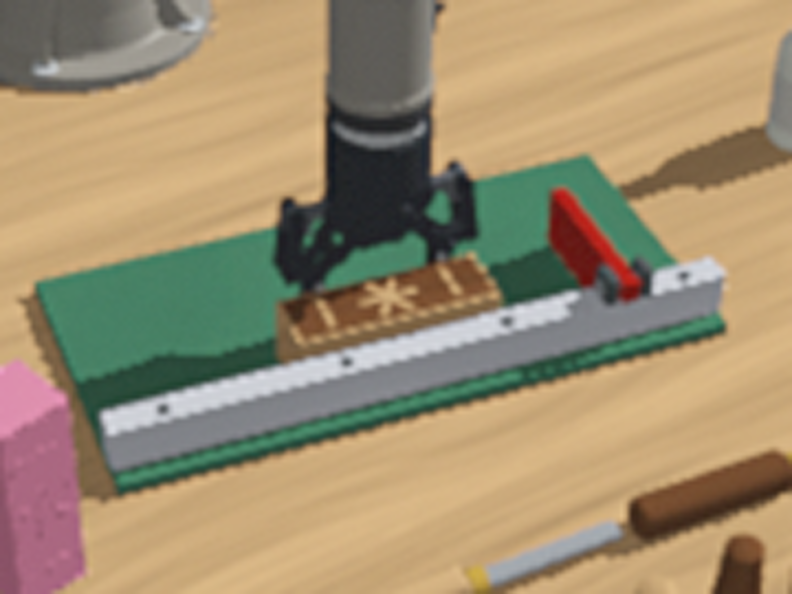

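The blank is now parallel to the fence and close to flush (foot ~(280,330), head ~(498,290)). Next I push its foot end toward the stop, then press the side again.

```bash
python3 - <<'E'
from h import *
L(-.06,-.0095,.015,v=.2);L(-.06,-.0095,.17,v=.3)
r.gripper_to(0.0)
r.move_pose(jig2w(J,[.040,-.15,.17-OFF])[0],quat(np.pi/2))
L(.040,-.15,.032,v=.2)
L(.040,-.05,.032,v=.08,f=25)
h=L(.040,.005,.032,v=.04,f=12)
L(.040,-.08,.032,v=.2);L(.040,-.08,.17,v=.3)
r.gripper_to(.085)
y=.068
r.move_pose(jig2w(J,[-.08,y,.18-OFF])[0],quat(0))
L(-.08,y,.015,v=.2)
L(-.01,y,.015,v=.1,f=20)
h=L(.03,y,.015,v=.03,f=15)
L(-.08,y,.015,v=.2);L(-.08,y,.18,v=.3)
r.move_pose(jig2w(J,[-.12,-.15,.25])[0],quat(0))
d=crop("scene",170,150,"s7");t=cam("top")
cv2.imwrite("pics/t7.png",cv2.resize(t["image"][130:265,150:330],None,fx=4.4,fy=4.4,interpolation=cv2.INTER_CUBIC)[...,::-1])
E
```

```text
L (-0.06, -0.0095, -0.025) False t 29.1 jig [[-0.0598 -0.0097]] -0.0248 F [ 0.4 -0.4 -0.3]
L (-0.06, -0.0095, 0.13) False t 29.8 jig [[-0.0593 -0.0099]] 0.1302 F [-0.5 -0.1 -0. ]
L (0.04, -0.15, -0.008) False t 32.8 jig [[ 0.041  -0.1495]] -0.007 F [-1.1 -0.2  0.7]
L (0.04, -0.05, -0.008) False t 34.2 jig [[ 0.04   -0.0501]] -0.0081 F [-1.2 -0.7  0.6]
L (0.04, 0.005, -0.008) True t 35.1 jig [[ 0.0394 -0.0196]] -0.0083 F [-0.4 -0.8  1. ]
L (0.04, -0.08, -0.008) False t 35.5 jig [[ 0.04   -0.0801]] -0.0081 F [0.  0.3 1. ]
L (0.04, -0.08, 0.13) False t 36.1 jig [[ 0.0399 -0.0789]] 0.1305 F [ 0.  -0.9 -0.4]
L (-0.08, 0.068, -0.025) False t 39.3 jig [[-0.0793  0.0685]] -0.0244 F [0.7 0.3 0.3]
L (-0.01, 0.068, -0.025) False t 40.1 jig [[-0.0107  0.0679]] -0.0251 F [ 0.8 -0.3  0.3]
L (0.03, 0.068, -0.025) True t 40.9 jig [[0.0058 0.0677]] -0.0258 F [ 0.7 -0.3 -0.1]
L (-0.08, 0.068, -0.025) False t 41.5 jig [[-0.0783  0.0682]] -0.0246 F [0.6 0.3 0.4]
L (-0.08, 0.068, 0.13999999999999999) False t 42.2 jig [[-0.0791  0.0676]] 0.1401 F [-0.2 -0.9 -0.4]
```

View pics/s7.png

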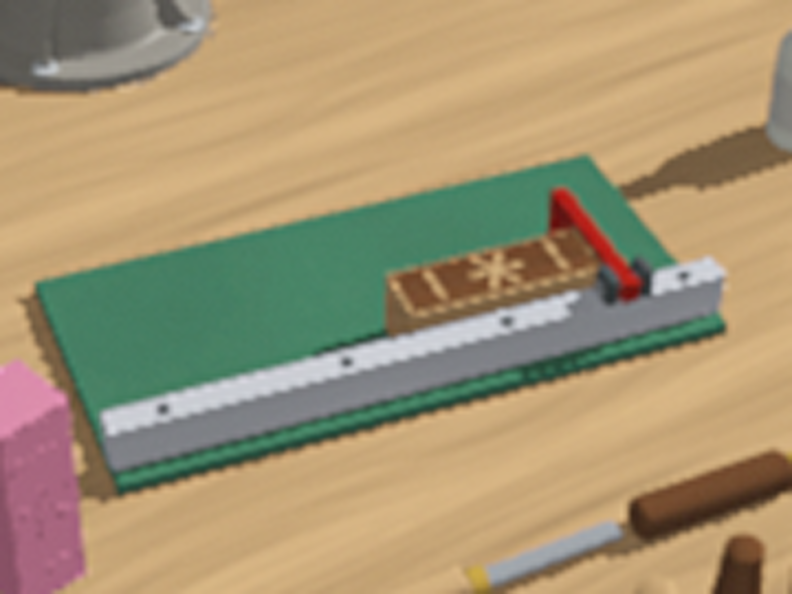

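```bash
python3 - <<'E'
from h import *
print(corners([(387,272),(556,232)],(170,150)).round(4), telemetry.observe()["t"])
s=cam("scene");print(((proj(s,jig2w(J,[[.02,-.007,.062],[.02,.143,.062],[-.025,.143,.066]]))+.5-[170,150])*4.4).round())
print(ticket.close_job())
E
```

```text
[[ 0.0145 -0.0034]
 [ 0.0157  0.1291]] 43.3083
[[386. 278.]
 [576. 232.]
 [550. 193.]]
the job is handed in; nothing more can be done
None
```

The job is handed in, but I don't have the judge's result. The stop is flipped down. The blank lies carved face up, and two 12–15 N pushes against the fence and one against the stop each ended firmly where contact was expected. My one image check of the blank's near side was up to about 6 mm off, with corners read by eye. I viewed 12 pictures, two over the limit of 10.

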